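# Start the kiln from the orange control box

### The job

Start the kiln from the orange control box: twist its spring-return knob clockwise (seen from above) all the way to its stop, hold it there for about a second, then let go so that it springs back to rest. Do not work the grey box's knob, and leave the little clay owl undisturbed.

Things in the scene. Friction and masses are not known exactly. Their poses are not given: they have to be found in the camera images.
- orange_knob (a joint): angle of the black knob on the orange box (fixed, 160 x 130 mm, 60 mm high; dark display strip and amber lamp on top on the robot's side, knob on the far half, axis vertical). 0 at rest, grows clockwise seen from above to a hard stop at 1.05 rad (60 degrees). A spring returns it to 0 when released: 0.03 N m to start, 0.12 N m at the stop.
- orange_knob_grip (a point): point to grip, on the orange box's knob axis, 99 mm above the table. The knob is an upright black bar, 50 mm long (x), 16 mm thick (y, pinch here), its top 10 mm above this point, on a 54 mm round grey skirt 28 mm below it; box top 39 mm below, nothing there higher than the skirt. z up; axes turn with the knob. White line on the -x end of the bar, at rest towards the display.
- grey_knob (a joint): angle (rad) of the identical knob on the grey control box (same size and shape as the orange one): 0 at rest, clockwise positive. It belongs to another kiln and must stay at rest.
- owl: small fresh clay owl, pale beige, about 69 mm tall with its ears and 44 mm across, standing loose on the table between the two boxes; origin at the centre of its underside, z up. It must not be moved.
Mind the look-alikes: they are no part of the job. Leave any purple or yellow look-alike of the owl alone.

How it is judged:
On the way:
1. the orange box's knob is turned to its stop (within 10 degrees) and held there for half a second (value of joint orange_knob above 0.87 rad), for 0.5 s.
At the end, for the whole second after the job is handed in: The orange box's knob, after being held at its stop, is back at rest (within 0.15 rad); the grey box's knob is at rest (within 0.15 rad); the owl stands upright within 20 mm of where it was (value of joint each of orange_knob, grey_knob below 0.15 rad and distance of owl from where it was at the start of the episode below 0.02 m and angle between owl's own z axis and vertical below 0.2 rad); the robot touches nothing.
It fails at once if the grey box's knob is turned by more than 0.3 rad (value of joint grey_knob above 0.3 rad).
It fails at once if the owl is moved by more than 20 mm or tipped over (distance of owl from where it was at the start of the episode above 0.02 m or angle between owl's own z axis and vertical above 0.5 rad).
It also fails if it takes over 34 s, if anything falls off the work surface, if the arm or the gripper's body presses on something with over 40 N, if the wrist force passes 120 N, or if a joint passes its speed limit or range.

### The arm

A 6-joint arm with a two-finger parallel gripper is mounted at the origin on the work surface. World frame = base frame: x ahead of the robot, y to its left, z up, the work surface at z = 0. Lengths are in m, angles in rad, forces in N, time in s.
With the tool pointing down it reaches from about 0.325 to 0.775 m from the base axis. Payload 5.5 kg.
Tool frame: the origin (TCP) lies on the centre line of the jaws, within the pads' length; the fingertips stand 14 mm ahead of it and the grasp point (between the pads) lies 5 mm behind it; z points along the fingers, y is the line along which they close (so a half turn about z gives the same grasp; the last joint's range is limited). The gripper opens to 85 mm and grips with 20 to 120 N. Pads are 22 mm wide; open, the fingers measure 114 mm over their backs; the gripper's body (76 mm by 85 mm) begins 54 mm behind the grasp point. The pads swing forward as they close: fully open they stand 13 mm farther back than shut.
Start: joints at [1.175, 0.091, 1.231, -0, 1.82, -0.057], TCP at [0.199, 0.566, 0.245] pointing down, gripper open.
Joint ranges: [-2.87, 2.87], [-0.86, 2.18], [0.17, 2.46], [-1.51, 4.65], [0.06, 2.69], [-2.65, 2.65]. Speed limits (rad/s): [2.57, 2.57, 3.01, 3.14, 3.14, 3.14].

### API

Orientations are given as a rotation vector (axis times angle).
In Python, from station import observe, snapshot, camera_info, job gives the robot as it stands.
- The arm moves only by the tool servo_tool, never from a script. Its argument "motion" is a list of rows, each an object of numbers: "claw": the opening, from 0 (shut) to 1 (fully open); "dx", "dy", "dz": the shift along the world's x, y, z as a fraction of full scale; "roll": the turn about the world's z as a fraction of full scale. In form: [{"claw": .., "dx": .., "dy": .., "dz": .., "roll": ..}, ...]. A call has 1 to 10 rows; each row is the pose to reach, as a shift and turn from the pose commanded when the call began; what a row does not reach only later rows make up. Full scale, the value 1, is 0.5 m for a shift and 30 degrees for a turn. A row lasts 1/10 s, in which the tool goes at most 50 mm and 8.59 degrees, less where a joint would pass 70% of its speed; a pose out of reach is approached as far as the arm can. A call with a number of a shift or a turn outside -1 to 1 is refused whole. A call with a gripper value outside its range is refused whole. The fingers move at their own pace and stop on an object; "force" is the grip in N (left out, the last holds). Time passes only in rows, so rows that repeat a pose let the fingers close. It gives the time, the measured TCP pose, the force, the opening and the grip force at its end, in the units of the state.
- observe(): the state, without advancing time (a new reading comes with each control period).
- snapshot(name): name is "scene" or "top" or "wrist"; returns the picture (420x560x3 uint8, red, green, blue); there is no depth.
- camera_info(name): a dict with "fx", "fy", "cx", "cy" (pixels), "k1" (the pictures are not rectified: a ray, as slopes to the right and down, at radius r is drawn at 1 + k1 r^2 times it, then the intrinsics apply), "R" (3x3) and "t" (3): a world point X has camera coordinates R X + t. Camera axes: x right, y down, z forward; pixel columns grow to the right and rows downward; lengths in m; the calibration is good to about 2 mm. A picture is of the moment at which its call begins: read the wrist's pose just before it. camera_info takes no time and is no camera call; for the wrist camera it gives the pose at the moment of the call.
- job.finish_job(): hands the job in; it is judged then, once.
The state is a dict: "time": time; "qpos": joint angles; "joint_velocities": joint speeds; "tau": joint torques, N m; "ee_pos": TCP position; "orientation": TCP orientation; "contact_force": force on the tool from outside, world axes, zero at the start; "wrist_torque": the same for the moment, N m; "gripper_width": finger opening in m; "grasp_force": force on a finger pad.
Only numpy, scipy, OpenCV 4.12 (cv2) and the standard library are available. Lean on these libraries where they do the work, as an engineer would, in place of code of your own. Each camera call takes 0.05 s, during which the arm holds its last target. There are 200 camera calls.

## Working session

There is one attempt and no reset: what is moved stays moved. The work goes in short steps, Python scripts to look and compute and a tool call to move; the robot and the scene stay as the last step left them, time stands still between calls to the robot, and variables do not carry over. Pictures are saved under pics/ and viewed, at most 10 in all, crops included, and the job is handed in when it is done.

Besides the shell and the picture viewer there is one more tool, called after "Emit:" as a command line: name --argument value ..., lists and objects as JSON in quotes. servo_tool: Moves the arm, as the interface text tells. Shift numbers are shares of 0.5 m and turn numbers shares of 30 degrees, none past 1 either way. Its arguments: {"type":"object","properties":{"motion":{"type":"array"},"force":{"type":"number"}},"required":["motion"]}

```bash
mkdir -p pics
python3 - <<'E'
from station import observe, snapshot, camera_info
import cv2,numpy as np
o=observe();print(o)
for n in("scene","top"):
    im=snapshot(n);cv2.imwrite(f"pics/{n}.png",im[:,:,::-1]);c=camera_info(n);print(n,c)
E
```

```text
{'time': 0.0, 'qpos': array([ 1.17528534e+00,  9.18844267e-02,  1.23191032e+00, -9.97326332e-06,
        1.81980973e+00, -5.66659102e-02]), 'joint_velocities': array([ 7.27426853e-04,  2.20989262e-05, -1.13092262e-03,  6.51542460e-04,
       -3.52526925e-05, -5.51207095e-04]), 'tau': array([ 7.21807851e-05, -4.58744144e+01, -4.18013656e+01, -1.55255275e-04,
        1.21408829e-02,  1.59453873e-05]), 'ee_pos': array([0.19932247, 0.56564499, 0.24412174]), 'orientation': array([-5.29643023e-01, -3.09617489e+00,  3.08271780e-03]), 'contact_force': array([ 0.18380403, -0.10708261, -0.63542713]), 'wrist_torque': array([ 0.05413114, -0.01637216,  0.03521965]), 'grasp_force': 0.0, 'gripper_width': 0.08503320229485446}
scene {'fx': 433.98338430987343, 'fy': 433.98338430987343, 'cx': 282.8030713148626, 'cy': 212.23373370728817, 'k1': -0.12029040398746481, 'R': array([[ 0.52394597,  0.85170293, -0.00909569],
       [ 0.50060718, -0.31656539, -0.80571633],
       [-0.68911034,  0.41759846, -0.59223177]]), 't': array([-0.33492079, -0.24068762,  1.22509818])}
top {'fx': 421.44549835560224, 'fy': 421.44549835560224, 'cx': 275.43888773365967, 'cy': 207.3157611546193, 'k1': -0.04532612193779918, 'R': array([[ 0.02072994, -0.99975608,  0.00761939],
       [-0.98523625, -0.02172309, -0.16981649],
       [ 0.16994058, -0.00398662, -0.98544625]]), 't': array([-0.00130727,  0.63143606,  0.95038165])}
```

View pics/top.png

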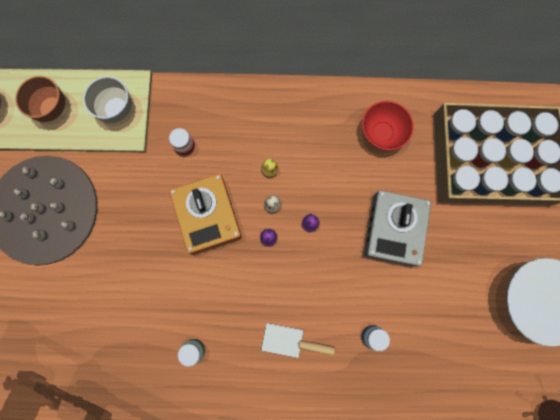

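View pics/scene.png

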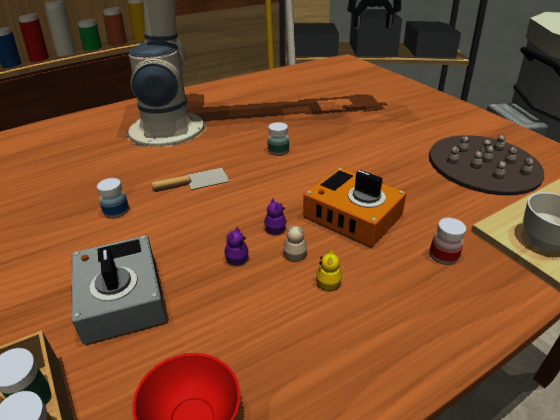

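The top view shows the orange box at (205,214) with its knob at (201,202), and the grey box at (398,230), which is not the target. The owl candidates are beige (272,204), yellow (269,167) and purple (269,237) and (311,222). The beige one is the owl and the others are decoys. The scene view agrees, with the orange knob at (367,186) and the display on the robot's side.

```bash
cat > h.py <<'E'
import cv2,numpy as np
from station import camera_info
def ray(n,uv,c=None):
    c=c or camera_info(n);K=np.array([[c['fx'],0,c['cx']],[0,c['fy'],c['cy']],[0,0,1]])
    p=cv2.undistortPoints(np.float64(uv).reshape(-1,1,2),K,np.array([c['k1'],0,0,0,0.]))[:,0]
    R=np.array(c['R']);return -R.T@np.array(c['t']),np.c_[p,np.ones(len(p))]@R
def plane(n,uv,z,c=None):
    o,d=ray(n,uv,c);return o+d*((z-o[2])/d[:,2])[:,None]
def big(m):
    return max(cv2.findContours(m.astype(np.uint8),cv2.RETR_EXTERNAL,cv2.CHAIN_APPROX_NONE)[0],key=cv2.contourArea)
E
python3 - <<'E'
from h import *
im=cv2.imread('pics/top.png');hsv=cv2.cvtColor(im,cv2.COLOR_BGR2HSV)
def roi(m,x0,x1,y0,y1):
    r=np.zeros(m.shape,bool);r[y0:y1,x0:x1]=1;return m&r
H,S,V=[hsv[...,i].astype(int) for i in range(3)]
# box top (bright orange); table is redder
m=roi((H>=12)&(H<=24)&(S>150)&(V>140),165,245,170,260)
c=big(m);X=plane('top',c[:,0],.06)
r=cv2.minAreaRect((X[:,:2]*1000).astype(np.float32));print('box',r)
w=big(roi((S<60)&(V>130),175,230,180,225));e=cv2.fitEllipse(w);print('ring px',e)
for z in(.06,.071):
    W=plane('top',w[:,0],z);print(z,cv2.minEnclosingCircle((W[:,:2]*1000).astype(np.float32)))
b=big(roi((V<45),185,215,185,217));B=plane('top',b[:,0],.109);print('bar',cv2.minAreaRect((B[:,:2]*1000).astype(np.float32)))
d=big(roi((V<60),185,225,222,248));D=plane('top',d[:,0],.06);print('disp',cv2.minAreaRect((D[:,:2]*1000).astype(np.float32)))
print('owl',plane('top',[[272,204]],.04), 'knob scene top', plane('scene',[[369,175]],.109))
t=cv2.resize(im[165:260,160:300],None,fx=4,fy=4,interpolation=cv2.INTER_CUBIC)
s=cv2.imread('pics/scene.png')[150:250,290:420];s=cv2.resize(s,None,fx=4,fy=2*1.0 and 4,interpolation=cv2.INTER_CUBIC)
o=np.zeros((600,780,3),np.uint8);t=cv2.resize(t,(440,299));s=cv2.resize(s,(390,300));o[:299,:440]=t;o[300:600,:390]=s
cv2.imwrite('pics/crop.png',o[:, :450])
E
```

```text
box ((614.1512451171875, 180.61727905273438), (160.81765747070312, 131.2791748046875), 19.557703018188477)
ring px ((200.54844665527344, 202.4039306640625), (26.455745697021484, 28.6358585357666), 61.54899597167969)
0.06 ((638.5842895507812, 190.20510864257812), 36.08518981933594)
0.071 ((636.5946044921875, 188.25950622558594), 35.68169021606445)
bar ((631.9202270507812, 180.20156860351562), (44.61579513549805, 9.6781587600708), 9.183524131774902)
disp ((560.774658203125, 181.18392944335938), (23.893417358398438, 51.22092819213867), 18.794437408447266)
owl [[0.64169357 0.02062723 0.04      ]] knob scene top [[0.63814337 0.18943779 0.109     ]]
```

View pics/crop.png

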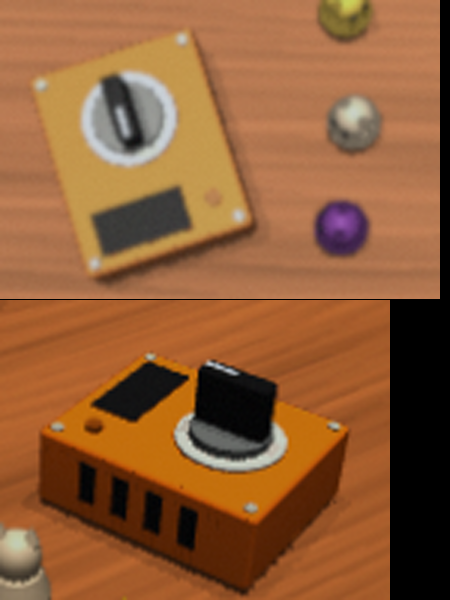

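Everything checks out. The box measures 161 x 131 mm at yaw 19.6°. The knob axis is about (0.6385, 0.190), which lies on the box's centre line on the far half, and both views agree. The crop confirms it's the orange box with the white line towards the display. I'll move above the knob and turn the tool y to about 109.6°.

Emit:
servo_tool --motion '[{"dx": 0.878, "dy": -0.751, "dz": 0, "roll": 1, "claw": 1}, {"dx": 0.878, "dy": -0.751, "dz": 0, "roll": 1, "claw": 1}, {"dx": 0.878, "dy": -0.751, "dz": 0, "roll": 1, "claw": 1}, {"dx": 0.878, "dy": -0.751, "dz": 0, "roll": 1, "claw": 1}, {"dx": 0.878, "dy": -0.751, "dz": 0, "roll": 1, "claw": 1}, {"dx": 0.878, "dy": -0.751, "dz": 0, "roll": 1, "claw": 1}, {"dx": 0.878, "dy": -0.751, "dz": 0, "roll": 1, "claw": 1}, {"dx": 0.878, "dy": -0.751, "dz": 0, "roll": 1, "claw": 1}, {"dx": 0.878, "dy": -0.751, "dz": 0, "roll": 1, "claw": 1}, {"dx": 0.878, "dy": -0.751, "dz": 0, "roll": 1, "claw": 1}]'

```text
time: 1.1
ee_pos: [0.5735, 0.2454, 0.2448]
orientation: [0.29, -3.128, 0.0]
contact_force: [1.4, 1.1, -0.0]
gripper_width: 0.0854
grasp_force: 0.0
```

Emit:
servo_tool --motion '[{"dx": 0.119, "dy": -0.101, "roll": 0.3, "claw": 1, "dz": 0}, {"dx": 0.119, "dy": -0.101, "roll": 0.3, "claw": 1, "dz": 0}, {"dx": 0.119, "dy": -0.101, "roll": 0.3, "claw": 1, "dz": 0}, {"dx": 0.119, "dy": -0.101, "roll": 0.3, "claw": 1, "dz": 0}, {"dx": 0.119, "dy": -0.101, "roll": 0.3, "claw": 1, "dz": 0}]'

```text
time: 1.6
ee_pos: [0.6311, 0.1974, 0.2452]
orientation: [0.536, -3.095, -0.001]
contact_force: [0.0, 0.5, 0.1]
gripper_width: 0.0856
grasp_force: 0.0
```

Run:
```python
from h import *
from station import observe,snapshot
c=camera_info('wrist');im=snapshot('wrist')[:,:,::-1];cv2.imwrite('pics/w1.png',im)
import pickle;pickle.dump(c,open('w1.pkl','wb'));o=observe();print(o['ee_pos'],o['orientation'])
```

```text
[0.63101088 0.19770311 0.24549539] [ 5.36608533e-01 -3.09541960e+00 -5.06317544e-04]
```

View pics/w1.png

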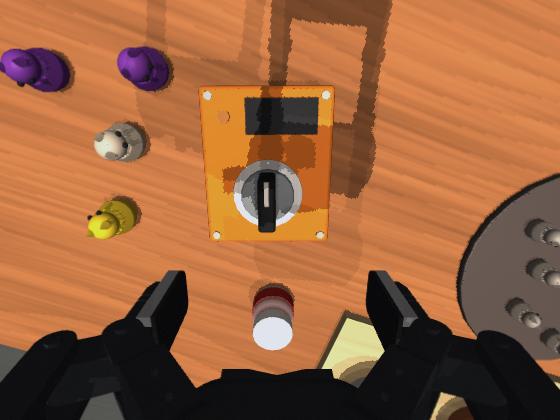

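The wrist view shows the orange box upright. The ring is near (268,194), the bar runs from (267,173) to (267,231), and the display is on the -x side at (281,116). I'll measure the bar from here.

Run:
```python
from h import *
import pickle;c=pickle.load(open('w1.pkl','rb'))
im=cv2.imread('pics/w1.png');hsv=cv2.cvtColor(im,cv2.COLOR_BGR2HSV);H,S,V=[hsv[...,i].astype(int) for i in range(3)]
scr=plane('w',[[207.5,95.5],[326,94.5],[216,235.5],[320,235.5]],.06,c);print('screws',scr.round(4))
u=(scr[2]+scr[3]-scr[0]-scr[1])/2;print('box ctr',scr.mean(0),'yaw',np.degrees(np.arctan2(u[1],u[0])))
def roi(m,x0,x1,y0,y1):
    r=np.zeros(m.shape,bool);r[y0:y1,x0:x1]=1;return m&r
w=big(cv2.morphologyEx(roi((S<70)&(V>60),225,310,155,235).astype(np.uint8),cv2.MORPH_CLOSE,np.ones((5,5))))
print('ring',cv2.minEnclosingCircle((plane('w',w[:,0],.06,c)[:,:2]*1000).astype(np.float32)))
b=big(roi((V<50),250,285,165,240));print('px',cv2.boundingRect(b))
print('bar',cv2.minAreaRect((plane('w',b[:,0],.109,c)[:,:2]*1000).astype(np.float32)))
p=plane('w',[[267,174],[267,219]],.109,c);print('bar top ends guess',p)
```

```text
screws [[0.5647 0.1042 0.06  ]
 [0.5263 0.2092 0.06  ]
 [0.6989 0.1516 0.06  ]
 [0.661  0.2578 0.06  ]]
box ctr [0.61273976 0.18069483 0.06      ] yaw 19.641117806313986
ring ((636.3416748046875, 188.79273986816406), 35.75525665283203)
px (257, 172, 19, 60)
bar ((631.5557250976562, 187.2899932861328), (54.18388366699219, 15.99630069732666), 19.552738189697266)
bar top ends guess [[0.6072868  0.17986995 0.109     ]
 [0.64591433 0.19324561 0.109     ]]
```

Emit:
servo_tool --motion '[{"dx": 0.012, "dy": -0.017, "dz": -0.05, "roll": 0, "claw": 1}, {"dx": 0.012, "dy": -0.017, "dz": -0.1, "roll": 0, "claw": 1}, {"dx": 0.012, "dy": -0.017, "dz": -0.16, "roll": 0, "claw": 1}, {"dx": 0.012, "dy": -0.017, "dz": -0.2, "roll": 0, "claw": 1}, {"dx": 0.012, "dy": -0.017, "dz": -0.2, "roll": 0, "claw": 1}, {"dx": 0.012, "dy": -0.017, "dz": -0.2, "roll": 0, "claw": 1}]'

```text
time: 2.25
ee_pos: [0.6373, 0.189, 0.146]
orientation: [-0.536, 3.095, 0.0]
contact_force: [0.8, -0.6, 1.1]
gripper_width: 0.0853
grasp_force: 0.0
```

Laterally it's within a millimetre. I'll go down to z = 0.094 and close gently.

Emit:
servo_tool --motion '[{"dz": -0.04, "claw": 1, "dx": 0, "dy": 0, "roll": 0}, {"dz": -0.08, "claw": 1, "dx": 0, "dy": 0, "roll": 0}, {"dz": -0.104, "claw": 1, "dx": 0, "dy": 0, "roll": 0}, {"dz": -0.104, "claw": 1, "dx": 0, "dy": 0, "roll": 0}, {"dz": -0.104, "claw": 0, "dx": 0, "dy": 0, "roll": 0}, {"dz": -0.104, "claw": 0, "dx": 0, "dy": 0, "roll": 0}, {"dz": -0.104, "claw": 0, "dx": 0, "dy": 0, "roll": 0}, {"dz": -0.104, "claw": 0, "dx": 0, "dy": 0, "roll": 0}, {"dz": -0.104, "claw": 0, "dx": 0, "dy": 0, "roll": 0}, {"dz": -0.104, "claw": 0, "dx": 0, "dy": 0, "roll": 0}]' --force 40

```text
time: 3.25
ee_pos: [0.6376, 0.1896, 0.0942]
orientation: [-0.536, 3.095, 0.004]
contact_force: [-1.6, 4.3, 3.3]
gripper_width: 0.0156
grasp_force: 42.8
```

Emit:
servo_tool --motion '[{"roll": -0.15, "claw": 0, "dx": 0, "dy": 0, "dz": 0}, {"roll": -0.3, "claw": 0, "dx": 0, "dy": 0, "dz": 0}, {"roll": -0.45, "claw": 0, "dx": 0, "dy": 0, "dz": 0}, {"roll": -0.6, "claw": 0, "dx": 0, "dy": 0, "dz": 0}, {"roll": -0.75, "claw": 0, "dx": 0, "dy": 0, "dz": 0}, {"roll": -0.9, "claw": 0, "dx": 0, "dy": 0, "dz": 0}, {"roll": -1, "claw": 0, "dx": 0, "dy": 0, "dz": 0}, {"roll": -1, "claw": 0, "dx": 0, "dy": 0, "dz": 0}]'

```text
time: 4.05
ee_pos: [0.6376, 0.1887, 0.0942]
orientation: [-0.285, -3.129, -0.002]
contact_force: [-3.1, 2.4, 4.8]
gripper_width: 0.0148
grasp_force: 42.9
```

```bash
python3 -c "
from station import observe;o=observe();print({k:o[k] for k in('ee_pos','orientation','contact_force','wrist_torque','gripper_width','qpos')})"
```

```text
{'ee_pos': array([0.63759701, 0.18871471, 0.09415981]), 'orientation': array([-2.84576493e-01, -3.12866150e+00, -1.51304387e-03]), 'contact_force': array([-3.05404493,  2.36713877,  4.8106588 ]), 'wrist_torque': array([0.18690297, 0.5691186 , 0.01456928]), 'gripper_width': 0.014833448111370143, 'qpos': array([ 2.36156786e-01,  2.85498907e-01,  1.27985316e+00,  9.17134131e-04,
        1.57594571e+00, -1.15321808e+00])}
```

Emit:
servo_tool --motion '[{"roll": -0.15, "claw": 0, "dx": 0, "dy": 0, "dz": 0}, {"roll": -0.3, "claw": 0, "dx": 0, "dy": 0, "dz": 0}, {"roll": -0.45, "claw": 0, "dx": 0, "dy": 0, "dz": 0}, {"roll": -0.6, "claw": 0, "dx": 0, "dy": 0, "dz": 0}, {"roll": -0.75, "claw": 0, "dx": 0, "dy": 0, "dz": 0}, {"roll": -0.9, "claw": 0, "dx": 0, "dy": 0, "dz": 0}, {"roll": -1, "claw": 0, "dx": 0, "dy": 0, "dz": 0}, {"roll": -1, "claw": 0, "dx": 0, "dy": 0, "dz": 0}]'

```text
time: 4.85
ee_pos: [0.6372, 0.188, 0.0941]
orientation: [-1.084, -2.948, 0.001]
contact_force: [-6.0, 1.3, 5.7]
gripper_width: 0.0151
grasp_force: 43.2
```

```bash
python3 -c "
from station import observe,snapshot;import cv2;o=observe();print({k:o[k] for k in('ee_pos','orientation','contact_force','wrist_torque','gripper_width')})
t=snapshot('scene')[:,:,::-1];cv2.imwrite('pics/hold.png',cv2.resize(t[110:250,280:440],None,fx=3.5,fy=3.5,interpolation=cv2.INTER_CUBIC))"
```

```text
{'ee_pos': array([0.63718394, 0.18799721, 0.09414227]), 'orientation': array([-1.08372287e+00, -2.94768563e+00,  1.10047688e-03]), 'contact_force': array([-5.97311809,  1.33626702,  5.69776794]), 'wrist_torque': array([-0.10714262,  0.94968316,  0.12496439]), 'gripper_width': 0.015123764894479782}
```

View pics/hold.png

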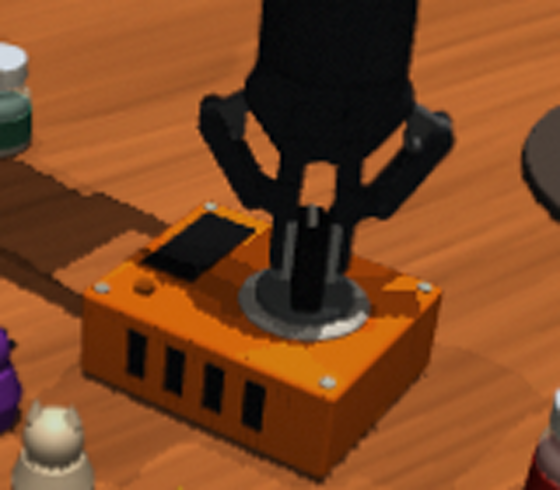

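The crop shows the knob gripped and turned in line with the jaws, with its end at (308,290). The tool has turned 60.0° and the wrist torque of 0.125 N m matches the spring at its stop. I'll add 2° of push and hold.

Emit:
servo_tool --motion '[{"roll": -0.07, "claw": 0, "dx": 0, "dy": 0, "dz": 0}, {"roll": -0.07, "claw": 0, "dx": 0, "dy": 0, "dz": 0}, {"roll": -0.07, "claw": 0, "dx": 0, "dy": 0, "dz": 0}, {"roll": -0.07, "claw": 0, "dx": 0, "dy": 0, "dz": 0}, {"roll": -0.07, "claw": 0, "dx": 0, "dy": 0, "dz": 0}, {"roll": -0.07, "claw": 0, "dx": 0, "dy": 0, "dz": 0}, {"roll": -0.07, "claw": 0, "dx": 0, "dy": 0, "dz": 0}, {"roll": -0.07, "claw": 0, "dx": 0, "dy": 0, "dz": 0}, {"roll": -0.07, "claw": 0, "dx": 0, "dy": 0, "dz": 0}, {"roll": -0.07, "claw": 0, "dx": 0, "dy": 0, "dz": 0}]'

```text
time: 5.9
ee_pos: [0.6374, 0.188, 0.0942]
orientation: [-1.134, -2.929, 0.001]
contact_force: [-4.2, -0.6, 5.9]
gripper_width: 0.0156
grasp_force: 52.6
```

```bash
python3 -c "
from station import observe;o=observe();print({k:o[k] for k in('time','orientation','contact_force','wrist_torque')})"
```

```text
{'time': 5.9, 'orientation': array([-1.13350707e+00, -2.92948465e+00,  1.05033573e-03]), 'contact_force': array([-4.20417673, -0.55653372,  5.88949706]), 'wrist_torque': array([-0.13107352,  0.90858738,  1.02179226])}
```

The torque rose to 1.02 N m, so the knob is on its hard stop, and it has been held there for over a second. Next I'll open fully so it springs back, then lift.

Emit:
servo_tool --motion '[{"roll": 0, "claw": 1, "dx": 0, "dy": 0, "dz": 0}, {"roll": 0, "claw": 1, "dx": 0, "dy": 0, "dz": 0}, {"roll": 0, "claw": 1, "dx": 0, "dy": 0, "dz": 0}, {"roll": 0, "claw": 1, "dx": 0, "dy": 0, "dz": 0}, {"roll": 0, "claw": 1, "dx": 0, "dy": 0, "dz": 0}, {"roll": 0, "claw": 1, "dx": 0, "dy": 0, "dz": 0}, {"roll": 0, "claw": 1, "dx": 0, "dy": 0, "dz": 0}, {"roll": 0, "claw": 1, "dx": 0, "dy": 0, "dz": 0}, {"roll": 0, "claw": 1, "dx": 0, "dy": 0, "dz": 0}, {"roll": 0, "claw": 1, "dx": 0, "dy": 0, "dz": 0}]'

```text
time: 6.9
ee_pos: [0.6378, 0.188, 0.0933]
orientation: [1.139, 2.928, -0.0]
contact_force: [-0.6, 0.8, 0.1]
gripper_width: 0.0855
grasp_force: 0.0
```

Emit:
servo_tool --motion '[{"dz": 0.05, "claw": 1, "dx": 0, "dy": 0, "roll": 0}, {"dz": 0.12, "claw": 1, "dx": 0, "dy": 0, "roll": 0}, {"dz": 0.2, "claw": 1, "dx": 0, "dy": 0, "roll": 0}, {"dz": 0.3, "claw": 1, "dx": 0, "dy": 0, "roll": 0}, {"dz": 0.3, "claw": 1, "dx": 0, "dy": 0, "roll": 0}, {"dz": 0.3, "claw": 1, "dx": 0, "dy": 0, "roll": 0}, {"dz": 0.3, "claw": 1, "dx": 0, "dy": 0, "roll": 0}]'

```text
time: 7.6
ee_pos: [0.6375, 0.188, 0.2417]
orientation: [-1.138, -2.926, 0.002]
contact_force: [-0.1, 0.7, -0.2]
gripper_width: 0.0855
grasp_force: 0.0
```

```bash
python3 -c "
from station import observe,snapshot;import cv2;o=observe();print({k:o[k] for k in('time','ee_pos','contact_force','wrist_torque')})
cv2.imwrite('pics/end.png',snapshot('scene')[:,:,::-1])"
```

```text
{'time': 7.6, 'ee_pos': array([0.6375092 , 0.18796969, 0.2417039 ]), 'contact_force': array([-0.12145362,  0.73589383, -0.18720583]), 'wrist_torque': array([0.01332227, 0.03553869, 0.00355692])}
```

View pics/end.png

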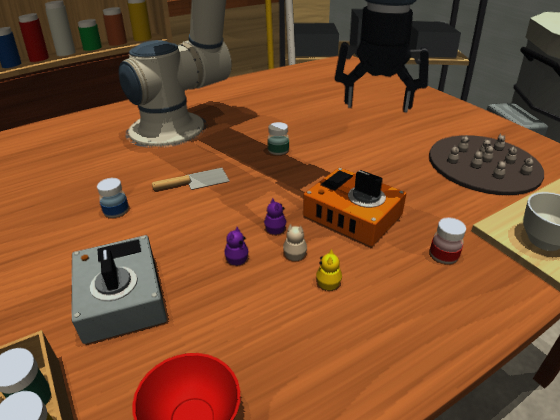

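The orange knob is back at rest at (367,186), as in the first picture. The grey knob (108,270) and the owl (295,243) haven't changed, and the gripper is clear.

```bash
python3 -c "
from station import job;print(job.finish_job())"
```

```text
the job is handed in; nothing more can be done
None
```

I turned the orange knob clockwise to its stop, held it there for just over a second, then let it spring back to rest; the grey knob and the owl look unmoved in the final picture, and I handed the job in at about 7.7 s of the 34 s allowed (no verdict was returned).

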